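Sight the kiln with the infrared thermometer

TASK

Take the kiln's reading through its spy hole: swing the spy-hole cover aside so that the hole is clear, take the infrared thermometer gun from its holder and sight it straight through the middle of the hole at the witness disc inside, with the lens 4 to 7 cm from the hole, and hold it steady for two seconds without the gun touching the kiln. Then put the gun back in its holder as it was, handle down between the cheeks and facing the same way, and swing the cover fully shut over the hole. Everything else on the table stays where it is.

Things in the scene. Friction and masses are not known exactly. Their poses are not given: they have to be found in the camera images.
- kiln: Blue bench-top kiln, fixed, 260 wide (y) x 220 deep (x) x 190 tall (roof vent to 204). Origin: centre of its underside; x points from its front into the kiln, y to the left seen from the front, z up. Face of the aluminium door 120 in front of the origin; black control column right of it. A latch bar stands 18 out of the door, 64 right of the hole, none of it above 87.
- spy_hole (a point): Centre of the round spy hole (28 diameter) in the kiln door, at the mouth, 2 in front of the door's face and 125 above the table; axes as the kiln's. In the kiln's frame it lies at (-0.122, 0.030, 0.125). The hole runs straight along the kiln's x axis.
- witness (a point): Centre of the front face of the witness disc (34 diameter, terracotta) inside the kiln, on the hole's axis, 102 behind the mouth; axes as the kiln's.
- cover (a joint): Angle (rad) of the steel swing cover: 0 = hanging straight down on the hole, against its stop; grows as it swings to the kiln's left (+y) and up, to 1.7. A 42 disc on a 48 arm, turning about an axis parallel to the kiln's x. The stiff pivot (0.07 N m, 1 to 2 N at the knob) holds it wherever it is left. The hole is clear above 0.75.
- cover_pivot (a point): The cover's pivot, on the kiln door 48 above the spy hole's centre.
- cover_knob (a point): Middle of the cover's dark wooden knob: a round grip 18 in diameter, 26 long, its axis parallel to the kiln's x, from 21 to 47 in front of the door's face (this point 35). It is 48 from the pivot axis; with the cover shut it lies straight in front of the hole.
- thermometer: Yellow and black infrared thermometer gun, loose, 0.22 kg. Origin: middle of the barrel; x along the beam to the lens, z up. Barrel a box 42 wide (y), 42 high, x -69 to +49, then a round nose 39 wide to x +85. Handle 26 wide under it, x -6 to -57, lowest point 99 below the origin. It reads all the time, no trigger to pull. Grip the barrel across its width from above at the origin.
- lens (a point): Centre of the gun's front lens, 85 ahead of its origin on the beam axis.
- spot (a point): A point on the beam axis 120 ahead of the lens: where the gun is looking.
- holder: Grey sheet-steel holder for the gun, fixed: foot 146 x 86 x 8, two upright cheeks 98 long, 5 thick, tops 91 above the table, 33 apart (across y), closed at the back (-x), open in front and on top. Origin: centre of its underside; x points the way the seated gun's lens faces.
- holder_seat (a point): Where the origin of the seated gun belongs: 112 above the holder's origin; the barrel then rests on the tops of the cheeks with the handle between them.
- red_jar: Paint jar with a red band, 61 diameter x 74, beside the sighting line in front of the kiln; origin at the centre of its underside, as for all the following. Leave it.
- blue_jar: Paint jar with a blue band, 61 diameter x 74, on the other side of the sighting line. Leave it.
- spray_can: Spray can with a yellow cap, 67 diameter x 225, standing by a front corner of the kiln. Leave it.
- pen_pot: Green pot of pens, 84 diameter x 146, standing by the other front corner. Leave it.
- paint_tin: Red paint tin, 77 diameter x 76, on the other side of the table from the holder. Leave it.
- scraper: Flat scraper with a black handle, 190 x 50 x 18, lying between the robot and the kiln. Leave it.
- tape_roll: Roll of masking tape, 103 diameter x 25, on the right. Leave it.
- brush: Flat paint brush, wooden handle, 219 x 53 x 15, on the left. Leave it.

How it is judged:
By the outcome, as a careful person would: the job done as asked, in the order asked, and still so for the second after the job is handed in, with the robot touching nothing.
It also fails if it takes over 72 s, if anything falls off the work surface, if the arm or the gripper's body presses on something with over 40 N, if the wrist force passes 120 N, or if a joint passes its speed limit or range.

ROBOT

A 6-joint arm with a two-finger parallel gripper is mounted at the origin on a cart in front of the work surface, level with it; the furniture and walls round the work are solid. World frame = base frame: x ahead of the robot, y to its left, z up, the work surface at z = 0. Lengths are in m, angles in rad, forces in N, time in s.
With the tool pointing down it reaches from about 0.35 to 0.925 m from the base axis. Payload 6.4 kg.
Tool frame: the origin (TCP) lies midway between the tips of the shut fingers; the grasp point (between the pads) lies 19 mm behind it; z points along the fingers, y is the line along which they close (so a half turn about z gives the same grasp; the last joint's range is limited). The gripper opens to 94 mm and grips with 3 to 60 N. Pads are 16 mm wide; open, the fingers measure 119 mm over their backs; the gripper's body (75 mm by 177 mm) begins 78 mm behind the grasp point.
Start: joints at [1.005, 0.245, 1.558, -0, 1.339, -0.174], TCP at [0.248, 0.601, 0.205] pointing down, gripper open.
Joint ranges: [-3.13, 3.13], [-1.02, 2.26], [0.13, 2.54], [-0.95, 4.09], [0.21, 2.88], [-2.74, 2.74]. Speed limits (rad/s): [2.57, 2.57, 3.14, 3.14, 3.14, 3.14].

INTERFACE

Orientations are given as a unit quaternion [w, x, y, z].
In Python, from workcell import manip, viewer gives the robot as it stands.
- The arm moves only by the tool jog_arm, never from a script. Its argument "motion" is a list of rows, each a list of 3 entries, a list of its own where there are three numbers: the shift along the world's x, y, z in mm, then the turn, a rotation vector about the world's x, y, z in rad, then the closure, from -1 (fully open) to 1 (shut). A call has 1 to 20 rows; each row shifts and turns the commanded pose from where the row before left it; what a row does not reach is not made up. A row lasts 1/12 s, in which the tool goes at most 41.7 mm and 7.16 degrees, less where a joint would pass 70% of its speed; a pose out of reach is approached as far as the arm can. A call with a gripper value outside its range is refused whole. The fingers move at their own pace and stop on an object; "force" is the grip in N (left out, the last holds). Time passes only in rows, so rows that do not move let the fingers close. It gives the time, the measured TCP pose, the force, the opening and the grip force at its end, in the units of the state.
- manip.read_state(): the state, without advancing time (a new reading comes with each control period).
- viewer.get_image(name): name is "scene" or "top"; returns a dict with "image" (384x512x3 uint8, blue, green, red), "intrinsics" (3x3 intrinsics, pixels), "R" (3x3) and "t" (3): a world point X has camera coordinates R X + t. Camera axes: x right, y down, z forward; pixel columns grow to the right and rows downward; lengths in m; the calibration is good to about 2 mm. A picture is of the moment at which its call begins. There is no depth.
- manip.hand_in(): hands the job in; it is judged then, once.
The state is a dict: "clock": time; "q": joint angles; "joint_velocities": joint speeds; "joint_efforts": joint torques, N m; "tool_pos": TCP position; "eef_rot": TCP orientation; "wrist_force": force on the tool from outside, world axes, zero at the start; "moment": the same for the moment, N m; "finger_gap": finger opening in m; "finger_force": force on a finger pad.
Only numpy, scipy, OpenCV 4.12 (cv2) and the standard library are available. Lean on these libraries where they do the work, as an engineer would, in place of code of your own. Each camera call takes 0.05 s, during which the arm holds its last target. There are 200 camera calls.

## Working session

There is one attempt and no reset: what is moved stays moved. The work goes in short steps, Python scripts to look and compute and a tool call to move; the robot and the scene stay as the last step left them, time stands still between calls to the robot, and variables do not carry over. Pictures are saved under pics/ and viewed, at most 10 in all, crops included, and the job is handed in when it is done.

Besides the shell and the picture viewer there is one more tool, called after "Call:" as name(argument=value, ...), one argument or row to a line, values as JSON. jog_arm: Moves the arm, as the interface text tells. Its arguments: {"type":"object","properties":{"motion":{"type":"array","items":{"type":"array"}},"force":{"type":"number"}},"required":["motion"]}

```bash
mkdir -p pics; cat > h.py <<'E'
import numpy as np, cv2
from workcell import manip, viewer
def get(n):
    d=viewer.get_image(n); return d['image'],np.array(d['intrinsics']),np.array(d['R']),np.array(d['t'])
def ray(c,u,v):
    _,K,R,t=c; o=-R.T@t; d=R.T@np.linalg.inv(K)@np.array([u,v,1.]); return o,d/np.linalg.norm(d)
def plane(c,u,v,z):
    o,d=ray(c,u,v); return o+d*(z-o[2])/d[2]
def proj(c,X):
    _,K,R,t=c; p=K@(R@np.array(X,float)+t); return p[:2]/p[2]
def tri(c1,p1,c2,p2):
    o1,d1=ray(c1,*p1);o2,d2=ray(c2,*p2)
    s=np.linalg.lstsq(np.c_[d1,-d2],o2-o1,rcond=None)[0]
    a=o1+d1*s[0];b=o2+d2*s[1]; return (a+b)/2,np.linalg.norm(a-b)
E
python3 - <<'E'
from h import *
for n in('scene','top'):
    c=get(n); cv2.imwrite(f'pics/{n}0.png',cv2.resize(c[0],(800,600),interpolation=cv2.INTER_CUBIC)); print(n,c[1].round(1).tolist(),(-c[2].T@c[3]).round(3),c[2][2].round(2))
E
```

```text
scene [[401.1, 0.0, 260.9], [0.0, 401.1, 188.6], [0.0, 0.0, 1.0]] [-0.418 -0.884  0.788] [ 0.67  0.59 -0.45]
top [[447.9, 0.0, 259.1], [0.0, 447.9, 195.2], [0.0, 0.0, 1.0]] [0.346 0.03  1.526] [ 0.17 -0.02 -0.99]
```

View pics/scene0.png

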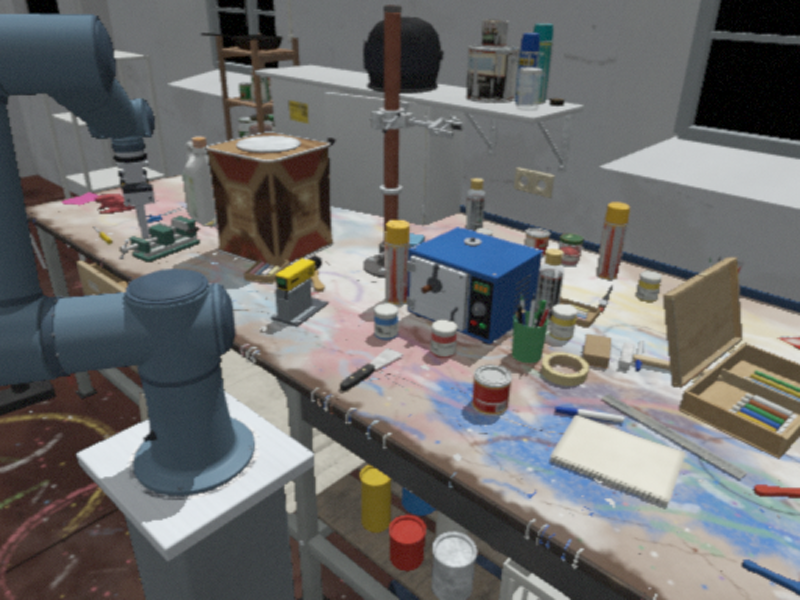

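View pics/top0.png

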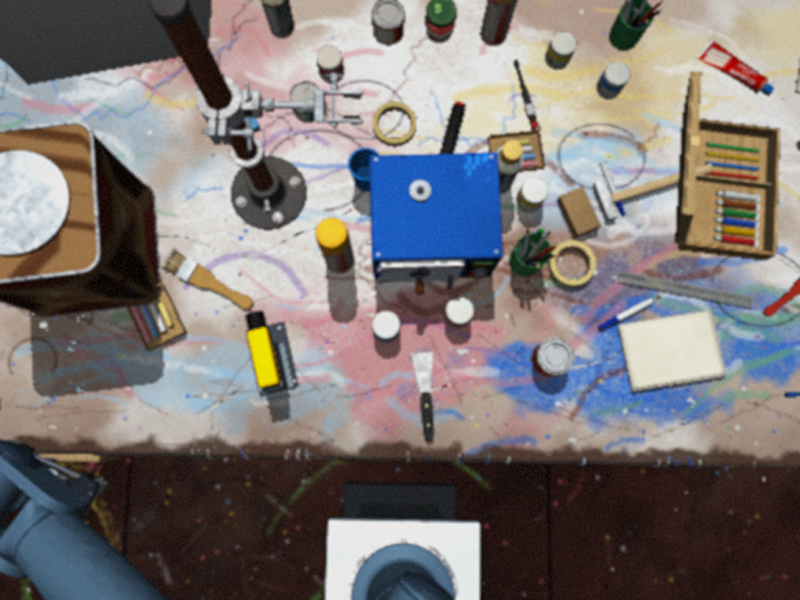

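The scene view shows the kiln at (475,285), the cover knob at (433,285), and the gun in its holder at (297,280). In the top view the kiln roof is at (436,207), the knob at (420,287), and the gun at (262,350) with its nose pointing up the image (+x).

```bash
python3 - <<'E'
from h import *
T=get('top');S=get('scene')
def big(m,box):
    k=np.zeros_like(m);x0,y0,x1,y1=box;k[y0:y1,x0:x1]=m[y0:y1,x0:x1]
    cs,_=cv2.findContours(k,cv2.RETR_EXTERNAL,cv2.CHAIN_APPROX_NONE);return max(cs,key=cv2.contourArea)
hsv=cv2.cvtColor(T[0],cv2.COLOR_BGR2HSV)
def quad(c,z):
    b=cv2.boxPoints(cv2.minAreaRect(c)); P=np.array([plane(T,*p,z) for p in b])[:,:2]
    print(P.round(4).tolist()); print('c',P.mean(0).round(4),[ (np.linalg.norm(P[(i+1)%4]-P[i]).round(4),np.degrees(np.arctan2(*(P[(i+1)%4]-P[i])[::-1])).round(2)) for i in range(2)])
quad(big(cv2.inRange(hsv,(100,150,60),(125,255,255)),(230,90,330,172)),.19)
quad(big(cv2.inRange(hsv,(22,150,100),(35,255,255)),(150,200,190,255)),.133)
# black nose
cr=lambda c,x,y,w,h,s:cv2.resize(c[0][y:y+h,x:x+w],None,fx=s,fy=s,interpolation=cv2.INTER_CUBIC)
a=cr(S,250,140,100,75,8);cv2.imwrite('pics/sk.png',a)
b=np.hstack([cr(T,225,140,60,90,6),cr(T,150,190,60,90,6)]);cv2.imwrite('pics/tk.png',b)
E
```

```text
[[0.895, 0.1059], [0.9029, -0.1777], [0.6728, -0.177], [0.666, 0.0989]]
c [ 0.7842 -0.0375] [(np.float64(0.2838), np.float64(-88.39)), (np.float64(0.2301), np.float64(179.81))]
[[0.5296, 0.3251], [0.5405, 0.2834], [0.426, 0.251], [0.4155, 0.2922]]
c [0.4779 0.2879] [(np.float64(0.0431), np.float64(-75.44)), (np.float64(0.1189), np.float64(-164.21))]
```

View pics/sk.png

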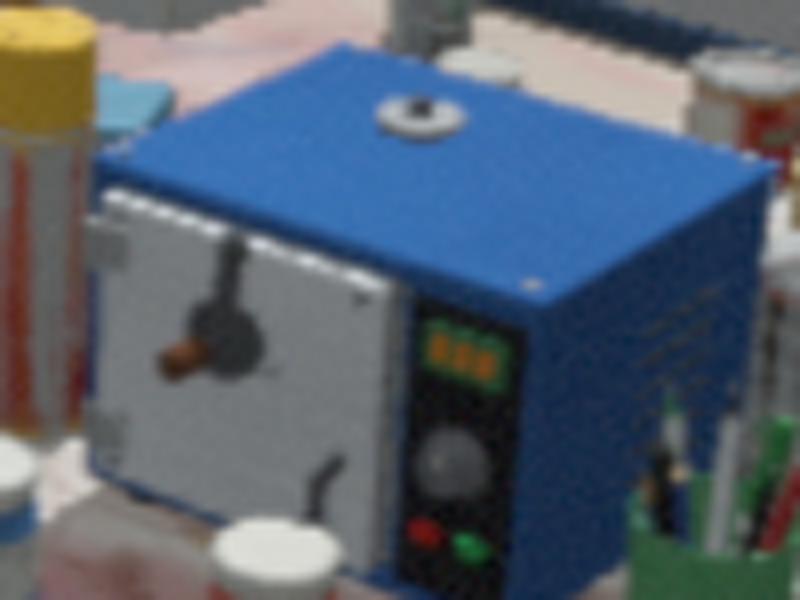

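View pics/tk.png

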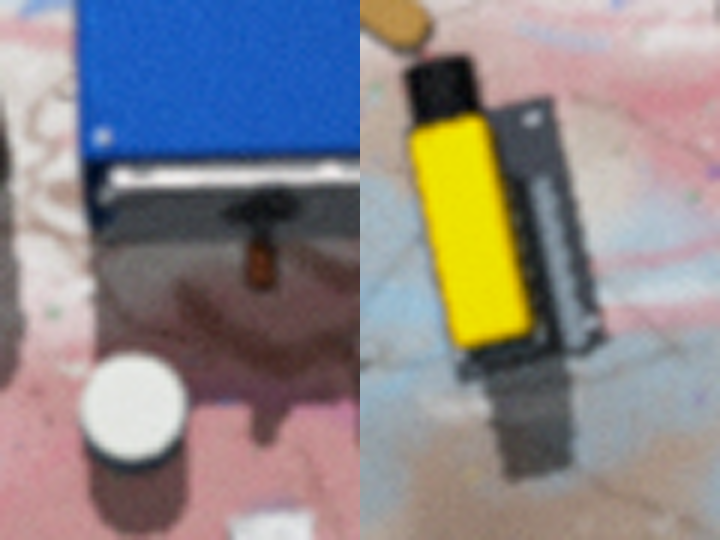

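The crops show the roof corners in the scene crop at (340,45), (100,155), (545,300) and (775,165). The knob is at about (187,357) in the scene crop and (260,262) in the top crop. The cover hangs shut, and the gun's yellow barrel is clean.

```bash
python3 - <<'E'
from h import *
T=get('top');S=get('scene')
sc=lambda x,y:((x+.5)/8-.5+250,(y+.5)/8-.5+140)
tc=lambda x,y:((x+.5)/6-.5+225,(y+.5)/6-.5+140)
P=np.array([plane(S,*sc(*p),.19) for p in[(97,155),(342,43),(777,165),(545,305)]])[:,:2]
print('roof FL BL BR FR',P.round(4).tolist(),P.mean(0).round(4),[(np.linalg.norm(P[(i+1)%4]-P[i]).round(3),np.degrees(np.arctan2(*(P[(i+1)%4]-P[i])[::-1])).round(2)) for i in range(4)])
# roof via approx poly in top
hsv=cv2.cvtColor(T[0],cv2.COLOR_BGR2HSV); m=cv2.inRange(hsv,(100,150,130),(118,255,255)); k=np.zeros_like(m);k[92:175,232:330]=m[92:175,232:330]
k=cv2.morphologyEx(k,cv2.MORPH_OPEN,np.ones((5,5)))
c=max(cv2.findContours(k,0,1)[0],key=cv2.contourArea);a=cv2.approxPolyDP(c,4,True)[:,0]
print([(p.tolist(),plane(T,*p,.19)[:2].round(4).tolist()) for p in a])
print('knob',tri(S,sc(187,357),T,tc(260,262)))
E
```

```text
roof FL BL BR FR [[0.668, 0.0745], [0.8756, 0.0856], [0.892, -0.1707], [0.6783, -0.1821]] [ 0.7785 -0.0482] [(np.float64(0.208), np.float64(3.05)), (np.float64(0.257), np.float64(-86.35)), (np.float64(0.214), np.float64(-176.95)), (np.float64(0.257), np.float64(92.29))]
[([317, 102], [0.8794, -0.1682]), ([242, 100], [0.8795, 0.0678]), ([237, 104], [0.8658, 0.0831]), ([239, 160], [0.6855, 0.0719]), ([244, 165], [0.6702, 0.0562]), ([315, 163], [0.6819, -0.1616]), ([320, 158], [0.6981, -0.1771])]
knob (array([ 0.62767156, -0.02020016,  0.12698275]), np.float64(5.31115471785226e-05))
```

```bash
cat > roof.py <<'E'
from h import *
from scipy.ndimage import map_coordinates as mc
def roof(c,lo=60):
    img=cv2.GaussianBlur(c[0],(0,0),.7).astype(float)
    ctr=np.array([.778,-.048]);yaw=.052
    for it in range(3):
        ux=np.array([np.cos(yaw),np.sin(yaw)]);uy=np.array([-ux[1],ux[0]]);res={}
        for n,dirn,tang,half,span in[('F',-ux,uy,.11,.1),('B',ux,uy,.11,.1),('L',uy,ux,.13,.08),('R',-uy,ux,.13,.08)]:
            pts=[]
            for s in np.linspace(-span,span,41):
                off=np.linspace(-.015,.015,61)
                W=np.array([[*(ctr+dirn*(half+o)+tang*s),.19] for o in off])
                uv=np.array([proj(c,w) for w in W])
                v=np.stack([mc(img[...,k],[uv[:,1],uv[:,0]],order=1) for k in range(3)],1)
                g=np.linalg.norm(v[6:]-v[:-6],axis=1); i=g.argmax()
                if g[i]>25 and 2<i<len(g)-3: pts.append(W[i+3,:2])
            pts=np.array(pts)
            if len(pts)>8:
                vx,vy,x,y=cv2.fitLine(pts.astype(np.float32),cv2.DIST_HUBER,0,.001,.001).ravel();d=np.array([vx,vy]);d*=np.sign(d@tang)
                p=np.array([x,y]);res[n]=(p,d,len(pts),(p-ctr)@dirn)
        a=[np.arctan2(*r[1][::-1])-(np.pi/2 if k in'FB' else 0) for k,r in res.items()]
        yaw=np.median(a); o={k:r[3] for k,r in res.items()}
        if it<2: ctr=ctr+ux*(o['B']-o['F'])/2+uy*(o['L']-o['R'])/2
    print('centre',ctr.round(4),'yaws',np.degrees(a).round(2),'off',{k:v.round(4) for k,v in o.items()},[r[2] for r in res.values()])
for n in('top','scene'): print(n);roof(get(n))
E
python3 roof.py; python3 - <<'E'
from h import *
for n,b in(('top',(255,175,280,192)),('scene',(262,175,285,190))):
    c=get(n);hsv=cv2.cvtColor(c[0],cv2.COLOR_BGR2HSV);x0,y0,x1,y1=b
    m=cv2.inRange(hsv,(0,90,20),(18,255,190))[y0:y1,x0:x1];N,l,s,ce=cv2.connectedComponentsWithStats(m);i=1+s[1:,4].argmax();uv=ce[i]+[x0,y0];print(n,uv,s[i],plane(c,*uv,.125));
    if n=='top':t=(c,uv)
    else:print(tri(t[0],t[1],c,uv))
E
```

```text
top
centre [ 0.7755 -0.0479] yaws [8.4  2.79 3.19 2.49] off {'F': np.float64(0.1136), 'B': np.float64(0.1133), 'L': np.float64(0.1288), 'R': np.float64(0.1289)} [41, 40, 38, 41]
scene
top [267.97297297 183.78378378] [11  5  5  8 37] [ 0.62635878 -0.02049863  0.125     ]
scene [272.875 184.125] [ 9  7  5  5 16] [ 0.63102694 -0.01707756  0.125     ]
(array([ 0.62606343, -0.02067587,  0.12790099]), np.float64(0.0007905768585869867))Traceback (most recent call last):
  File "roof.py", line 25, in <module>
    for n in('top','scene'): print(n);roof(get(n))
                                      ~~~~^^^^^^^^
  File "roof.py", line 23, in roof
    if it<2: ctr=ctr+ux*(o['B']-o['F'])/2+uy*(o['L']-o['R'])/2
                         ~^^^^^
KeyError: 'B'
```

```bash
python3 - <<'E'
from h import *
T=get('top');s=manip.read_state()
print({k:np.round(v,3).tolist() for k,v in s.items()})
for n,u,v,z in(('blue',386,326,.074),('red',460,311,.074),('can',331,229,.225),('pot',525,250,.146)):print(n,plane(T,u*.64,v*.64,z).round(3))
E
```

```text
{'clock': 0.55, 'q': [1.005, 0.245, 1.558, -0.0, 1.339, -0.174], 'joint_velocities': [0.002, -0.003, -0.001, 0.0, -0.002, 0.001], 'joint_efforts': [-0.001, -41.553, -31.464, 0.068, 0.029, -0.0], 'tool_pos': [0.248, 0.601, 0.205], 'eef_rot': [0.0, 0.195, 0.981, 0.0], 'wrist_force': [0.262, 0.682, 0.442], 'moment': [-0.004, 0.007, 0.001], 'finger_force': 0.0, 'finger_gap': 0.094}
blue [0.552 0.045 0.074]
red [ 0.587 -0.11   0.074]
can [0.716 0.153 0.225]
pot [ 0.704 -0.235  0.146]
```

Call:
jog_arm(
  motion=[
    [[0,0,30],[0,0,0],1],
    [[0,0,30],[0,0,0],1],
    [[21,-35,0],[0,0,0.111],1],
    [[21,-35,0],[0,0,0.111],1],
    [[21,-35,0],[0,0,0.111],1],
    [[21,-35,0],[0,0,0.111],1],
    [[21,-35,0],[0,0,0],1],
    [[21,-35,0],[0,0,0],1],
    [[21,-35,0],[0,0,0],1],
    [[21,-35,0],[0,0,0],1],
    [[21,-35,0],[0,0,0],1],
    [[21,-35,0],[0,0,0],1],
    [[21,-35,0],[0,0,0],1],
    [[21,-35,0],[0,0,0],1],
    [[21,-35,0],[0,0,0],1],
    [[21,-35,0],[0,0,0],1],
    [[21,-35,0],[0,0,0],1],
    [[21,-35,0],[0,0,0],1],
    [[21,-35,0],[0,0,0],1],
    [[20,-35,0],[0,0,0],1],
  ],
)

```text
clock: 2.22
tool_pos: [0.626, -0.0313, 0.2656]
eef_rot: [0.0, -0.026, 1.0, 0.0]
wrist_force: [0.3, 0.3, 0.0]
finger_gap: 0.0006
finger_force: 0.0
```

Call:
jog_arm(
  motion=[
    [[0,-34,0],[0,0,0],1],
    [[0,0,-38],[0,0,0],1],
    [[0,0,-40],[0,0,0],1],
    [[0,0,-40],[0,0,0],1],
    [[0,0,-38],[0,0,0],1],
    [[0,0,0],[0,0,0],1],
    [[0,8,0],[0,0,0],1],
    [[0,8,0],[0,0,0],1],
    [[0,5,0],[0,0,0],1],
  ],
)

```text
clock: 2.97
tool_pos: [0.6275, -0.0415, 0.1133]
eef_rot: [0.003, -0.026, 1.0, -0.001]
wrist_force: [0.3, 0.3, 0.9]
finger_gap: 0.0004
finger_force: 0.0
```

```bash
python3 - <<'E'
from h import *
S=get('scene');cv2.imwrite('pics/s2.png',cv2.resize(S[0][140:215,250:350],None,fx=8,fy=8,interpolation=cv2.INTER_CUBIC))
s=manip.read_state();print(s['tool_pos'],s['wrist_force'])
E
```

```text
[ 0.6273714  -0.04088614  0.1131428 ] [-0.58998187  1.32346786 -0.61313454]
```

View pics/s2.png

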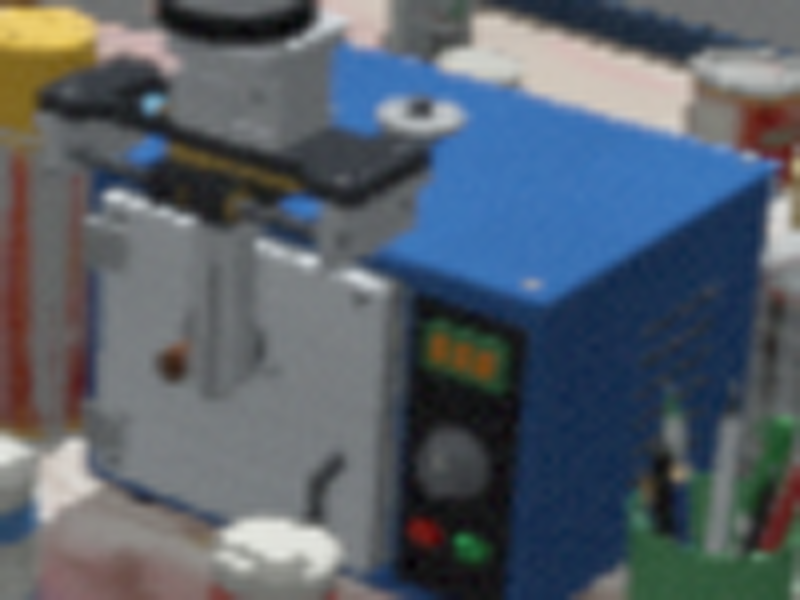

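The closed fingers stand just right of the knob at (175,362), touching lightly, and the cover is still shut.

Call:
jog_arm(
  motion=[
    [[0,5,0],[0,0,0],1],
    [[0,5,0],[0,0,0],1],
    [[0,5,1],[0,0,0],1],
    [[0,5,1],[0,0,0],1],
    [[0,4,2],[0,0,0],1],
    [[0,4,2],[0,0,0],1],
    [[0,4,2.5],[0,0,0],1],
    [[0,4,3],[0,0,0],1],
    [[0,4,3],[0,0,0],1],
    [[0,3,3.5],[0,0,0],1],
    [[0,3,4],[0,0,0],1],
    [[0,2.5,4],[0,0,0],1],
    [[0,2,4],[0,0,0],1],
    [[0,1,2],[0,0,0],1],
    [[0,0,0],[0,0,0],1],
  ],
)

```text
clock: 4.27
tool_pos: [0.6248, 0.0025, 0.1422]
eef_rot: [-0.001, -0.026, 1.0, -0.007]
wrist_force: [-4.3, -25.2, 3.2]
finger_gap: 0.0007
finger_force: 12.2
```

Call:
jog_arm(
  motion=[
    [[0,-8,0],[0,0,0],1],
    [[0,-15,0],[0,0,0],1],
    [[0,-15,10],[0,0,0],1],
    [[0,0,10],[0,0,0],1],
  ],
)

```text
clock: 4.6
tool_pos: [0.6246, -0.0306, 0.1612]
eef_rot: [-0.001, -0.025, 1.0, 0.0]
wrist_force: [0.7, -0.4, 0.6]
finger_gap: 0.0005
finger_force: 0.0
```

```bash
python3 - <<'E'
from h import *
S=get('scene');cv2.imwrite('pics/s3.png',cv2.resize(S[0][140:215,250:350],None,fx=8,fy=8,interpolation=cv2.INTER_CUBIC))
s=manip.read_state();print(s['tool_pos'],s['wrist_force'])
E
```

```text
[ 0.62644462 -0.02992668  0.16463915] [ 1.22007877 -0.67672293  1.47757601]
```

View pics/s3.png

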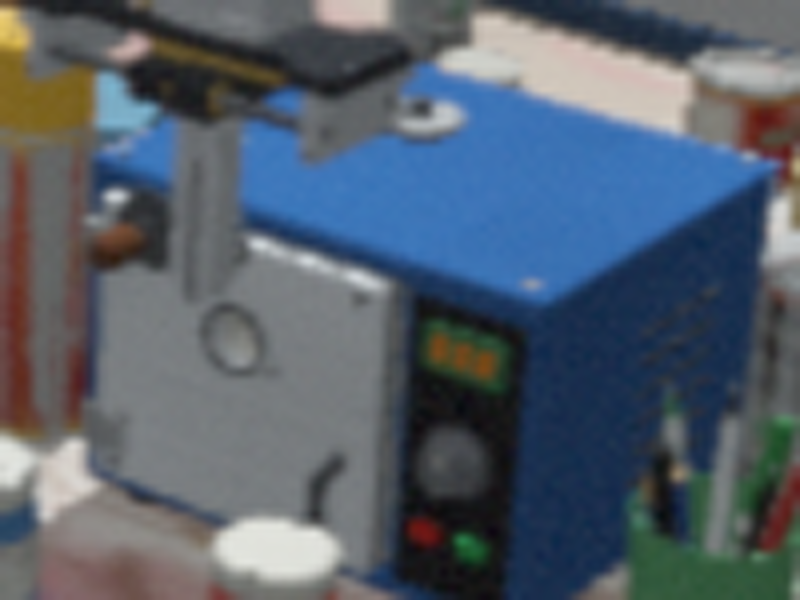

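The cover is swung up near horizontal, with the knob at (115,243), and the hole is clear with its centre at about (233,340) in the crop.

```bash
python3 - <<'E'
from h import *
S=get('scene')
sc=lambda x,y:((x+.5)/8-.5+250,(y+.5)/8-.5+140)
print('hole z.125',plane(S,*sc(233,340),.125))
k=plane(S,*sc(115,243),.165);print('knob now approx',k)
for c,y in(((.779,-.048),2.9),((.778,-.048),2.9),):
    y=np.radians(y);R=np.array([[np.cos(y),-np.sin(y)],[np.sin(y),np.cos(y)]])
    h=np.array(c)+R@[-.122,.03];print(h,'proj crop',[(proj(S,[*h,.125])-[250,140]+.5)*8-.5])
    for n,p in(('latch',(-.138,-.034,.08)),('FL',(-.11,.13,.19)),('FR',(-.11,-.13,.19)),('BR',(.11,-.13,.19)),('BL',(.11,.13,.19))):
        w=np.array(c)+R@p[:2];print(n,((proj(S,[*w,p[2]])-[250,140]+.5)*8-.5).round(0))
E
```

```text
hole z.125 [ 0.66016277 -0.02135273  0.125     ]
knob now approx [0.63786481 0.0352657  0.165     ]
[ 0.65563845 -0.02421076] proj crop [array([231.53918386, 344.78842795])]
latch [317. 482.]
FL [ 87. 157.]
FR [544. 308.]
BR [783. 164.]
BL [347.  39.]
[ 0.65463845 -0.02421076] proj crop [array([230.1923645 , 345.44618971])]
latch [316. 483.]
FL [ 85. 158.]
FR [543. 308.]
BR [782. 164.]
BL [346.  40.]
```

Call:
jog_arm(
  motion=[
    [[0,0,40],[0,0,0],1],
    [[0,0,40],[0,0,0],1],
    [[-15,35,0],[0,0,0.111],-1],
    [[-15,35,0],[0,0,0.111],-1],
    [[-15,35,0],[0,0,0],-1],
    [[-16,36,0],[0,0,0],-1],
    [[-16,36,0],[0,0,0],-1],
    [[-16,36,0],[0,0,0],-1],
    [[-16,36,0],[0,0,0],-1],
    [[-15,36,0],[0,0,0],-1],
    [[-15,35,0],[0,0,0],-1],
    [[0,0,0],[0,0,0],-1],
    [[0,0,0],[0,0,0],-1],
  ],
)

```text
clock: 5.78
tool_pos: [0.485, 0.2933, 0.2417]
eef_rot: [0.0, -0.139, 0.99, 0.0]
wrist_force: [0.6, -0.8, -0.6]
finger_gap: 0.0703
finger_force: 0.0
```

Call:
jog_arm(
  motion=[
    [[2,-3,-30],[0,0,0],-1],
    [[0,0,-36],[0,0,0],-1],
    [[0,0,-35],[0,0,0],-1],
    [[0,0,-30],[0,0,0],-1],
    [[0,0,-15],[0,0,0],-1],
    [[0,0,0],[0,0,0],-1],
    [[0,0,0],[0,0,0],-1],
    [[0,0,0],[0,0,0],1],
    [[0,0,0],[0,0,0],1],
    [[0,0,0],[0,0,0],1],
    [[0,0,0],[0,0,0],1],
    [[0,0,0],[0,0,0],1],
    [[0,0,0],[0,0,0],1],
    [[0,0,0],[0,0,0],1],
    [[0,0,0],[0,0,0],1],
  ],
  force=30,
)

```text
clock: 7.03
tool_pos: [0.4882, 0.2892, 0.0958]
eef_rot: [0.0, -0.136, 0.991, 0.001]
wrist_force: [-3.6, 12.4, 5.3]
finger_gap: 0.0439
finger_force: 5.5
```

Call:
jog_arm(
  motion=[
    [[0,0,0],[0,0,0],1],
    [[0,0,0],[0,0,0],1],
    [[0,0,0],[0,0,0],1],
    [[0,0,0],[0,0,0],1],
  ],
)

```text
clock: 7.37
tool_pos: [0.488, 0.2901, 0.096]
eef_rot: [0.0, -0.136, 0.991, 0.002]
wrist_force: [-0.8, 7.0, 1.5]
finger_gap: 0.0421
finger_force: 29.8
```

Call:
jog_arm(
  motion=[
    [[0,0,15],[0,0,0],1],
    [[0,0,25],[0,0,0],1],
    [[0,0,30],[0,0,0],1],
    [[0,0,30],[0,0,0],1],
    [[0,-10,5],[0,0,0],1],
    [[-3,-26,0],[0,0,-0.037],1],
    [[-4,-36,0],[0,0,-0.037],1],
    [[-4,-36,0],[0,0,-0.037],1],
    [[-4,-36,0],[0,0,-0.037],1],
    [[-4,-36,0],[0,0,-0.037],1],
    [[-4,-36,0],[0,0,-0.037],1],
    [[-4,-36,0],[0,0,0],1],
    [[-4,-36,0],[0,0,0],1],
    [[0,-24,0],[0,0,0],1],
    [[0,-10,0],[0,0,0],1],
    [[0,0,0],[0,0,0],1],
    [[0,0,0],[0,0,0],1],
  ],
)

```text
clock: 8.78
tool_pos: [0.4566, -0.0336, 0.1993]
eef_rot: [-0.001, -0.026, 1.0, 0.001]
wrist_force: [-0.5, 0.7, -3.1]
finger_gap: 0.0417
finger_force: 29.8
```

```bash
python3 - <<'E'
from h import *
S=get('scene');T=get('top')
a=cv2.resize(S[0][130:230,200:300],None,fx=4,fy=4,interpolation=cv2.INTER_CUBIC);b=cv2.resize(T[0][150:250,230:330],None,fx=4,fy=4,interpolation=cv2.INTER_CUBIC)
cv2.imwrite('pics/g1.png',np.hstack([a,b]))
s=manip.read_state();print(s['tool_pos'],s['eef_rot'],s['wrist_force'],s['moment'],s['finger_gap'])
E
```

```text
[ 0.45685671 -0.03266277  0.19975083] [-5.41774393e-04 -2.67468157e-02  9.99642025e-01  3.68652482e-04] [ 0.50959939 -0.17301525 -2.88834124] [-0.00523303 -0.03800123 -0.05028299] 0.04239900773524745
```

View pics/g1.png

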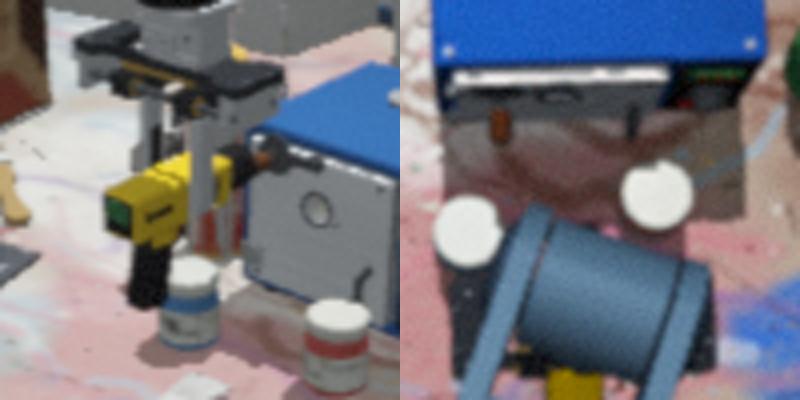

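The gun is held level and faces the kiln. The hole is clear at (318,208) in the left half, and the knob is at (500,125) with the pivot hub at about (560,95) in the right half.

```bash
python3 - <<'E'
from h import *
T=get('top')
f=lambda x,y,z:plane(T,(x-400+.5)/4-.5+230,(y+.5)/4-.5+150,z)
print(f(500,125,.168),f(560,95,.173))
S=get('scene');print(tri(S,((258+.5)/4-.5+200,(158+.5)/4-.5+130),T,((500-400+.5)/4-.5+230,(125+.5)/4-.5+150)))
print('roof',[f(x,y,.19).round(4) for x,y in((433,50),(766,52))], 'door white', f(455,75,.187),f(668,73,.187))
print('latch',f(632,122,.08))
E
```

```text
[0.62594474 0.02249701 0.168     ] [ 0.64968565 -0.02333518  0.173     ]
(array([0.62417277, 0.02253166, 0.17667039]), np.float64(3.874985784091274e-05))
roof [array([0.6788, 0.0752, 0.19  ]), array([ 0.6835, -0.1805,  0.19  ])] door white [0.66026097 0.05788895 0.187     ] [ 0.66584229 -0.10544517  0.187     ]
latch [ 0.64920319 -0.08677035  0.08      ]
```

Call:
jog_arm(
  motion=[
    [[0,0,-30],[0,0,0],1],
    [[0,0,-30],[0,0,0],1],
    [[0,0,-20],[0,0,0],1],
    [[0,0,-11],[0,0,0],1],
    [[0,0,0],[0,0,0],1],
  ],
)

```text
clock: 9.4
tool_pos: [0.4554, -0.0324, 0.1069]
eef_rot: [-0.003, -0.027, 1.0, 0.001]
wrist_force: [0.4, 0.1, -2.5]
finger_gap: 0.0417
finger_force: 29.8
```

Call:
jog_arm(
  motion=[
    [[10,0,0],[0,0,0],1],
    [[15,0,0],[0,0,0],1],
    [[15,1,0],[0,0,0],1],
    [[12,1,0],[0,0,0],1],
    [[8,0,0],[0,0,0],1],
    [[0,0,0],[0,0,0],1],
    [[0,0,0],[0,0,0],1],
    [[0,0,0],[0,0,0],1],
  ],
)

```text
clock: 10.07
tool_pos: [0.5169, -0.0316, 0.1097]
eef_rot: [-0.0, -0.026, 1.0, -0.0]
wrist_force: [-0.7, 0.2, -2.7]
finger_gap: 0.0425
finger_force: 29.8
```

```bash
python3 - <<'E'
from h import *
S=get('scene');s=manip.read_state();p=s['tool_pos'];print(p,s['eef_rot'],s['wrist_force'])
y=np.radians(2.95);d=np.array([np.cos(y),np.sin(y),0]);g=p+[0,0,.016]
im=cv2.resize(S[0][130:205,220:320],None,fx=8,fy=8,interpolation=cv2.INTER_CUBIC)
cv2.imwrite('pics/g2.png',im)
for n,w in(('lens',g+.085*d),('back',g-.069*d),('hole',(.657,-.0228,.125)),('backtop',g-.069*d+[0,0,.021])):print(n,((proj(S,w)-[220,130]+.5)*8-.5).round(0))
E
```

```text
[ 0.51670122 -0.03162514  0.10957522] [-1.06864429e-04 -2.61497531e-02  9.99658031e-01 -1.16732719e-05] [ 0.00549669 -0.13495751 -3.17911392]
lens [402. 462.]
back [182. 582.]
hole [471. 423.]
backtop [182. 539.]
```

View pics/g2.png

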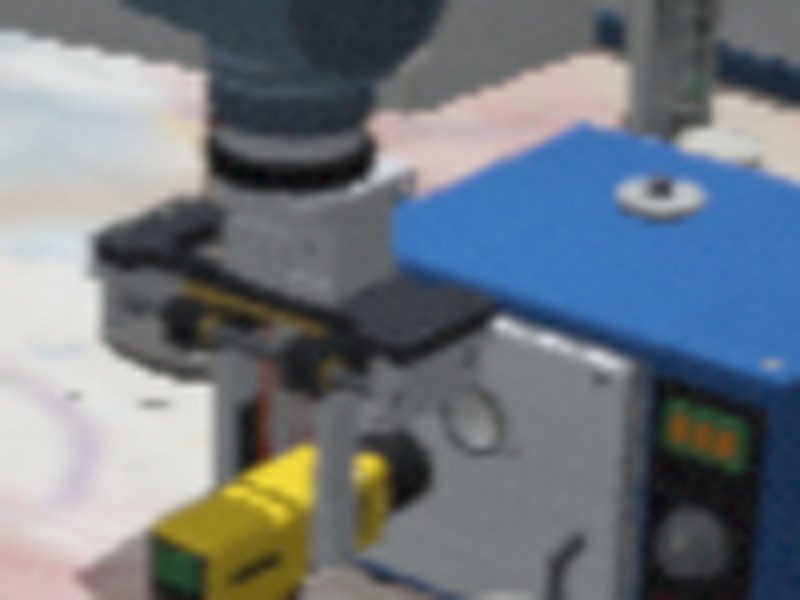

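The gun's nose is at (405,466), about 55 mm short of the hole at (473,419). The rear top edge is where I predicted, so the gun needs only a 1.5 mm shift in +y before the hold.

Call:
jog_arm(
  motion=[
    [[0,1.5,-0.5],[0,0,0],1],
    [[0,0,0],[0,0,0],1],
    [[0,0,0],[0,0,0],1],
    [[0,0,0],[0,0,0],1],
    [[0,0,0],[0,0,0],1],
    [[0,0,0],[0,0,0],1],
    [[0,0,0],[0,0,0],1],
    [[0,0,0],[0,0,0],1],
    [[0,0,0],[0,0,0],1],
    [[0,0,0],[0,0,0],1],
    [[0,0,0],[0,0,0],1],
    [[0,0,0],[0,0,0],1],
    [[0,0,0],[0,0,0],1],
    [[0,0,0],[0,0,0],1],
    [[0,0,0],[0,0,0],1],
    [[0,0,0],[0,0,0],1],
    [[0,0,0],[0,0,0],1],
    [[0,0,0],[0,0,0],1],
    [[0,0,0],[0,0,0],1],
    [[0,0,0],[0,0,0],1],
  ],
)

```text
clock: 11.78
tool_pos: [0.5172, -0.0302, 0.1089]
eef_rot: [0.0, -0.026, 1.0, 0.0]
wrist_force: [-0.2, -0.5, -2.0]
finger_gap: 0.0423
finger_force: 29.8
```

Call:
jog_arm(
  motion=[
    [[0,0,0],[0,0,0],1],
    [[0,0,0],[0,0,0],1],
    [[0,0,0],[0,0,0],1],
    [[0,0,0],[0,0,0],1],
    [[0,0,0],[0,0,0],1],
    [[0,0,0],[0,0,0],1],
    [[0,0,0],[0,0,0],1],
    [[0,0,0],[0,0,0],1],
    [[0,0,0],[0,0,0],1],
    [[0,0,0],[0,0,0],1],
    [[0,0,0],[0,0,0],1],
    [[0,0,0],[0,0,0],1],
    [[0,0,0],[0,0,0],1],
    [[0,0,0],[0,0,0],1],
    [[0,0,0],[0,0,0],1],
    [[0,0,0],[0,0,0],1],
    [[0,0,0],[0,0,0],1],
    [[0,0,0],[0,0,0],1],
  ],
)

```text
clock: 13.28
tool_pos: [0.5172, -0.0303, 0.1089]
eef_rot: [-0.0, -0.026, 1.0, 0.0]
wrist_force: [-0.4, 0.8, -2.4]
finger_gap: 0.0422
finger_force: 29.8
```

Call:
jog_arm(
  motion=[
    [[-20,-1,0],[0,0,0],1],
    [[-25,-1,0],[0,0,0],1],
    [[-15,0,0],[0,0,0],1],
    [[0,0,25],[0,0,0],1],
    [[0,0,35],[0,0,0],1],
    [[0,0,30],[0,0,0],1],
    [[0,10,5],[0,0,0],1],
    [[3,26,0],[0,0,0.037],1],
    [[4,36,0],[0,0,0.037],1],
    [[4,36,0],[0,0,0.037],1],
    [[4,36,0],[0,0,0.037],1],
    [[4,36,0],[0,0,0.037],1],
    [[4,36,0],[0,0,0.037],1],
    [[4,36,0],[0,0,0],1],
    [[4,36,0],[0,0,0],1],
    [[0,24,0],[0,0,0],1],
    [[0,10,0],[0,0,0],1],
    [[0,0,0],[0,0,0],1],
    [[0,0,0],[0,0,0],1],
    [[0,0,0],[0,0,0],1],
  ],
)

```text
clock: 14.95
tool_pos: [0.4879, 0.2887, 0.2033]
eef_rot: [-0.001, -0.136, 0.991, -0.0]
wrist_force: [-0.8, -1.3, -2.9]
finger_gap: 0.0423
finger_force: 29.8
```

```bash
python3 - <<'E'
from h import *
s=manip.read_state();print(s['tool_pos'],s['eef_rot'],s['wrist_force'])
E
```

```text
[0.48794701 0.28867193 0.20332222] [-5.10186582e-04 -1.36192194e-01  9.90682248e-01 -3.30183133e-04] [-0.83743615 -1.26442185 -2.88244777]
```

Call:
jog_arm(
  motion=[
    [[0,2,-10],[0,0,0],1],
    [[0,0,-15],[0,0,0],1],
    [[0,0,-18],[0,0,0],1],
    [[0,0,-18],[0,0,0],1],
    [[0,0,-15],[0,0,0],1],
    [[0,0,-12],[0,0,0],1],
    [[0,0,-8],[0,0,0],1],
    [[0,0,-5],[0,0,0],1],
    [[0,0,-3],[0,0,0],1],
    [[0,0,-3],[0,0,0],1],
    [[0,0,0],[0,0,0],1],
    [[0,0,0],[0,0,0],1],
  ],
)

```text
clock: 15.95
tool_pos: [0.4886, 0.2919, 0.0975]
eef_rot: [0.0, -0.137, 0.991, 0.0]
wrist_force: [0.5, 0.6, -2.6]
finger_gap: 0.042
finger_force: 29.8
```

Call:
jog_arm(
  motion=[
    [[0,-1,-1],[0,0,0],1],
    [[0,0,-1],[0,0,0],1],
    [[0,0,0],[0,0,0],1],
    [[0,0,0],[0,0,0],1],
  ],
)

```text
clock: 16.28
tool_pos: [0.4887, 0.2909, 0.0959]
eef_rot: [0.001, -0.137, 0.991, -0.0]
wrist_force: [-1.6, -0.5, 2.9]
finger_gap: 0.0421
finger_force: 29.8
```

Seated (vertical force reversed). Release and rise.

Call:
jog_arm(
  motion=[
    [[0,0,0],[0,0,0],-1],
    [[0,0,0],[0,0,0],-1],
    [[0,0,0],[0,0,0],-1],
    [[0,0,0],[0,0,0],-1],
    [[0,0,0],[0,0,0],-1],
    [[0,0,0],[0,0,0],-1],
    [[0,0,0],[0,0,0],-1],
    [[0,0,0],[0,0,0],-1],
    [[0,0,20],[0,0,0],-1],
    [[0,0,35],[0,0,0],-1],
    [[0,0,40],[0,0,0],-1],
    [[0,0,40],[0,0,0],-1],
    [[0,0,40],[0,0,0],-1],
  ],
)

```text
clock: 17.37
tool_pos: [0.4878, 0.2906, 0.2717]
eef_rot: [-0.0, -0.137, 0.991, -0.0]
wrist_force: [1.1, 0.2, 1.0]
finger_gap: 0.0939
finger_force: 0.0
```

Call:
jog_arm(
  motion=[
    [[17,-33.5,0],[0,0,-0.111],-1],
    [[17,-33.5,0],[0,0,-0.111],-1],
    [[17,-33.5,0],[0,0,0],-1],
    [[17,-33.5,0],[0,0,0],-1],
    [[17,-33.5,0],[0,0,0],-1],
    [[17,-33.5,0],[0,0,0],-1],
    [[17,-33.5,0],[0,0,0],-1],
    [[17,-33.5,0],[0,0,0],-1],
    [[0,0,-20],[0,0,0],-0.3],
    [[0,0,0],[0,0,0],-0.3],
    [[0,0,0],[0,0,0],-0.3],
  ],
)

```text
clock: 18.28
tool_pos: [0.6233, 0.0228, 0.2485]
eef_rot: [-0.002, -0.026, 1.0, 0.0]
wrist_force: [-0.2, -0.4, 0.5]
finger_gap: 0.077
finger_force: 0.0
```

```bash
python3 - <<'E'
from h import *
s=manip.read_state();print(s['tool_pos'],s['eef_rot'])
S=get('scene');T=get('top')
a=cv2.resize(S[0][130:205,200:300],None,fx=5,fy=5,interpolation=cv2.INTER_CUBIC);b=cv2.resize(S[0][150:225,160:210],None,fx=5,fy=5,interpolation=cv2.INTER_CUBIC)
cv2.imwrite('pics/c1.png',np.hstack([a,b]))
E
```

```text
[0.62328758 0.02281426 0.24853288] [-1.64888237e-03 -2.58538699e-02  9.99664276e-01  4.40769849e-04]
```

View pics/c1.png

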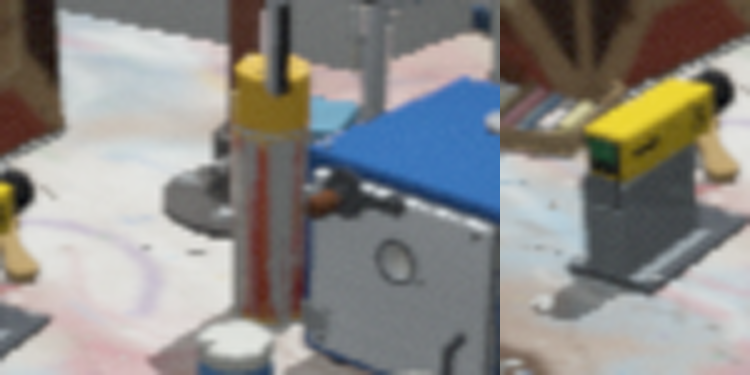

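The gun sits back in the holder, handle between the cheeks and facing the same way. The cover is still near horizontal, with its knob at (325,203).

Call:
jog_arm(
  motion=[
    [[1,0,-30],[0,0,0],-0.3],
    [[0,0,-33],[0,0,0],-0.3],
    [[0,0,-20],[0,0,0],-0.3],
    [[0,0,-8],[0,0,0],-0.3],
    [[0,0,0],[0,0,0],-0.3],
    [[0,0,0],[0,0,0],1],
    [[0,0,0],[0,0,0],1],
    [[0,0,0],[0,0,0],1],
    [[0,0,0],[0,0,0],1],
    [[0,0,0],[0,0,0],1],
    [[0,0,0],[0,0,0],1],
    [[0,0,0],[0,0,0],1],
    [[0,0,0],[0,0,0],1],
    [[0,0,0],[0,0,0],1],
    [[0,0,0],[0,0,0],1],
  ],
  force=12,
)

```text
clock: 19.63
tool_pos: [0.6252, 0.0235, 0.1591]
eef_rot: [0.0, -0.026, 1.0, 0.001]
wrist_force: [-0.4, 4.2, 0.4]
finger_gap: 0.0176
finger_force: 12.0
```

Call:
jog_arm(
  motion=[
    [[0,-0.5,-7.2],[0,0,0],1],
    [[0,-1.6,-7],[0,0,0],1],
    [[0,-2.7,-6.7],[0,0,0],1],
    [[0,-3.6,-6.2],[0,0,0],1],
    [[0,-4.5,-5.6],[0,0,0],1],
    [[0,-5.3,-4.9],[0,0,0],1],
    [[0,-5.9,-4],[0,0,0],1],
    [[0,-6.5,-3.1],[0,0,0],1],
    [[0,-6.9,-2.1],[0,0,0],1],
    [[0,-7,-1],[0,0,0],1],
    [[0,-3.5,0],[0,0,0],1],
    [[0,-2,0],[0,0,0],1],
    [[0,0,0],[0,0,0],1],
  ],
)

```text
clock: 20.72
tool_pos: [0.6244, -0.0247, 0.1086]
eef_rot: [-0.001, -0.026, 1.0, 0.003]
wrist_force: [4.3, 12.0, -5.9]
finger_gap: 0.017
finger_force: 12.0
```

Call:
jog_arm(
  motion=[
    [[0,0,0],[0,0,0],-0.3],
    [[0,0,0],[0,0,0],-0.3],
    [[0,0,0],[0,0,0],-0.3],
    [[0,0,0],[0,0,0],-0.3],
    [[0,0,0],[0,0,0],-0.3],
    [[0,0,0],[0,0,0],-0.3],
    [[0,0,0],[0,0,0],-0.3],
    [[0,0,20],[0,0,0],-0.3],
    [[0,0,35],[0,0,0],-0.3],
    [[0,0,40],[0,0,0],-0.3],
    [[0,0,40],[0,0,0],-0.3],
    [[-30,0,10],[0,0,0],-0.3],
    [[-35,0,0],[0,0,0],-0.3],
    [[-35,0,0],[0,0,0],-0.3],
    [[-35,0,0],[0,0,0],-0.3],
    [[0,0,0],[0,0,0],-0.3],
  ],
)

```text
clock: 22.05
tool_pos: [0.4853, -0.0265, 0.255]
eef_rot: [-0.001, -0.026, 1.0, 0.0]
wrist_force: [0.8, -1.0, -0.9]
finger_gap: 0.0608
finger_force: 0.0
```

```bash
python3 - <<'E'
from h import *
s=manip.read_state();print(s['tool_pos'],s['wrist_force'],s['finger_gap'])
S=get('scene');cv2.imwrite('pics/e1.png',cv2.resize(S[0][125:275,160:360],None,fx=4,fy=4,interpolation=cv2.INTER_CUBIC))
E
```

```text
[ 0.48530025 -0.02646823  0.25499165] [ 0.80908242 -0.96713677 -0.86303707] 0.060825687561723775
```

View pics/e1.png

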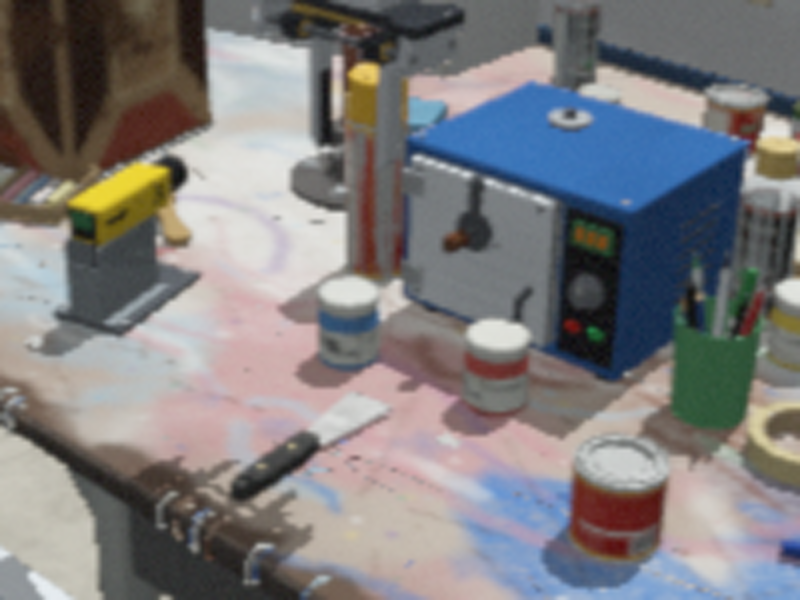

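The cover is back at its original shut position: the knob is at (456,240) here, the same image position as at the start. The gun is in its holder and everything else is undisturbed.

```bash
python3 -c "
from workcell import manip
print(manip.hand_in())"
```

```text
the job is handed in; nothing more can be done
None
```

The job is handed in at about 22 s of the 72 s allowed: the gun was held on the spy hole for 3 s with the lens about 5.5 cm away, then put back in its holder, and the cover swung shut against its stop; the hand-in call returned no verdict.

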